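# Close up the key bench's dust collector

## Robot

A 7-joint arm with a two-finger parallel gripper is mounted at the origin on the work surface. World frame = base frame: x ahead of the robot, y to its left, z up, the work surface at z = 0. Lengths are in m, angles in rad, forces in N, time in s.
With the tool pointing down it reaches from about 0.35 to 0.9 m from the base axis. Payload 8.1 kg.
Tool frame: the origin (TCP) lies at the very end of the fingers, on their centre line; the grasp point (between the pads) lies 19 mm behind it (grasp_offset is the distance from the TCP to the grasp point, in m); z points along the fingers, y is the line along which they close (so a half turn about z gives the same grasp; the last joint's range is limited). The gripper opens to 92 mm and grips with 3 to 60 N. Pads are 19 mm wide; open, the fingers measure 130 mm over their backs; the gripper's body (75 mm by 190 mm) begins 47 mm behind the grasp point.
Start: joints at [1.213, 0.434, 0.025, 1.573, -0.012, 1.134, -0.075], TCP at [0.158, -0.605, 0.227] pointing down, gripper open.
Joint ranges: [-2.62, 2.62], [-0.44, 2.09], [-1.27, 1.32], [0.08, 2.57], [-1.32, 4.46], [0.12, 2], [-2.74, 2.74]. Speed limits (rad/s): [2.22, 2.22, 3.01, 3.01, 3.14, 3.14, 3.14].

## Interface

Orientations are given as a rotation vector (axis times angle).
In Python, from cell import observe, get_image, camera_params, sign_off, silhouettes, grasp_offset gives the robot as it stands. The module is installed in compiled form; this text tells all that it offers.
- The arm moves only by the tool jog_arm, never from a script. Its argument "motion" is a list that holds one entry, the list of rows, each a list of 7 numbers: the shift along the tool's x, y, z in m, then the turn, a rotation vector about the tool's x, y, z in rad, then the closure, from -1 (fully open) to 1 (shut), so that 0 is half open. In form: [[[dx, dy, dz, wx, wy, wz, hand], ...]]. A call has 1 to 10 rows; each row is the pose to reach, as a shift and turn from the pose commanded when the call began, along the tool's axes at that moment; what a row does not reach only later rows make up. A row lasts 1/12 s, in which the tool goes at most 41.7 mm and 7.16 degrees, less where a joint would pass 70% of its speed; a pose out of reach is approached as far as the arm can. A call with a gripper value outside its range is refused whole. The fingers move at their own pace and stop on an object; "force" is the grip in N (left out, the last holds). Time passes only in rows, so rows that repeat a pose let the fingers close. It gives the time, the measured TCP pose, the force, the opening and the grip force at its end, in the units of the state.
- observe(): the state, without advancing time (a new reading comes with each control period).
- get_image(name): name is "scene" or "top" or "wrist"; returns the picture (384x512x3 uint8, red, green, blue); there is no depth.
- camera_params(name): a dict with "vertical_fov" (degrees; the focal length in pixels is half the picture's height over the tangent of half this angle, whatever the lens; pixels are square), "cx", "cy" (the principal point, pixels), "T" (4x4, takes a point from camera to world coordinates). Camera axes: x right, y down, z forward; pixel columns grow to the right and rows downward; lengths in m; the calibration is good to about 2 mm. A picture is of the moment at which its call begins: read the wrist's pose just before it. camera_params takes no time and is no camera call; for the wrist camera it gives the pose at the moment of the call.
- sign_off(): hands the job in; it is judged then, once.
Trained networks look in the newest picture that a camera, given by its name, has taken for a name from the list of things; names that differ only in an ending like _2 or _b are one class to them, and where a whole thing is asked for, a point or a joint stands for the part that bears it (a point fixed in the world has none). Each returns a list of dicts, best first, with "p" (0 to 1); they miss things now and then, are a little off and sometimes report something else, mostly with a low value. They report only what shows in the picture. A call takes as long as a camera call. They do not tell look-alikes from the thing itself.
- silhouettes(query, camera): "mask" (384x512 bool, what is visible of it) and "pixel" ([column, row] in pixels, amid what is visible of it).
The state is a dict: "clock": time; "joints": joint angles; "dq": joint speeds; "joint_efforts": joint torques, N m; "position": TCP position; "ee_rot": TCP orientation; "force": force on the tool from outside, world axes, zero at the start; "ft_torque": the same for the moment, N m; "width": opening from 0.0 (shut) to 1.0 (fully open); "gripper_force": force on a finger pad.
Only numpy, scipy, OpenCV 4.12 (cv2) and the standard library are available. Lean on these libraries where they do the work, as an engineer would, in place of code of your own. Each camera call takes 0.05 s, during which the arm holds its last target. There are 200 camera calls.

## Task

The small dust collector of the key-cutting bench has just been emptied: put its orange T-handled filter cap back into the sloping port, twist it clockwise until it stops and sits tight, and let go of it. Push the chip drawer fully home until it clicks in. Leave the other things on the bench where they are.

Things in the scene. Friction and masses are not known exactly. Their poses are not given: they have to be found in the camera images.
- cap: Loose orange filter cap, 0.2 kg, standing upright on its grey spigot. Origin: centre of the spigot's underside; z up through the handle; x along the bar handle; a half turn about z leaves it the same. Spigot 60 mm across, z 0 to 24 mm (lowest 6 mm: 54 across). Flange 100 mm across, z 24 to 32 mm, white marks above the pins. At the tight stop the flange is 1 mm off the port's rim.
- cap_handle (a point): Middle of the cap's black bar handle, at cap z 49 mm. The bar is 80 mm long (cap x), 14 mm thick (cap y), and stands on the flange from cap z 32 to 66 mm.
- cap_pins (a point): On the cap's axis at cap z 8 mm: centre line of its two steel stub pins, 8 mm thick, which stick out of the spigot along cap +x and -x to 40 mm from the axis.
- port: Aluminium bayonet port on the collector's sloping deck, fixed to it. Origin: centre of the bore's mouth, in the rim's plane. z: out along the bore, leaning 30 degrees from vertical to the collector's front; x: straight up the slope, to its back; y: level. Bore 65 mm across, collar 106 mm across, standing 45 mm out of the deck. Yellow marks: notches. Red marks: where the bar points when tight.
- port_notch (a point): Middle of one of two opposite notches in the lip, 18 mm wide, 36 mm off the port's axis. They admit the pins with the cap's x axis 70 (or 250) degrees anticlockwise of the port's x axis, seen from outside. There the cap drops in until its origin is at port z -17 mm, on the sprung seal, which its weight presses about 2 mm. From there it turns clockwise only.
- port_seat (a point): On the port's axis at port z -23 mm: where the cap's origin lies when tight. Turning clockwise from the notches, ramps under the lip draw the cap from port z -17 to -23 mm in the first 53 degrees; the last 17 degrees are level, to a hard stop 70 degrees from the notches, where the cap's x axis lies along the port's x axis (bar straight up and down the slope).
- seal (a joint): How far the rubber seal in the port is pressed in, m: 0 free, 0.006 under the tight cap, at most 0.008. Spring 1 N per mm, no preload. The port is greased (friction about 0.2).
- collector: The green dust collector, fixed to the bench, 220 mm deep (x), 240 mm wide (y), 210 mm high at the back, 95 mm at the front. Origin: centre of its underside; x points from its front to its back, z up. The port's origin is at (-37.5, 0, 189) mm, the drawer is in its front (-x) face.
- drawer (a joint): How far the chip drawer is out of the collector, m: 0 fully home, grows as it comes out towards the collector's front (-x). It slides with about 1.2 N of friction; a spring catch must be pushed over at about 8 to 15 mm (about 5 N) and then draws it home to a hard stop.
- drawer_pull (a point): Middle of the drawer's steel bar handle, 58 mm above the bench, moving with the drawer. The bar is level, along the collector's y, 110 mm long, 11 mm thick, its centre line 35 mm in front of the drawer's front panel (176 mm wide, from 9 to 83 mm above the bench). Home, it is at (-158, 0, 58) mm in the collector's frame.
- tape: Bystander, loose: roll of yellow tape, 100 mm across, 45 mm high, lying flat. Origin: centre of its underside.
- jar: Bystander, loose: jar with a red lid, 64 mm across, 90 mm high. Origin: centre of its underside.
- carton: Bystander, loose: yellow carton 70 x 110 x 60 mm. Origin: centre of its underside.
- glue: Bystander, loose: slim bottle, 48 mm across, 150 mm high. Origin: centre of its underside.
- driver: Bystander, loose: orange-handled screwdriver, 200 mm, lying. Origin: centre of its underside.
- brush: Bystander, loose: hand brush with a wooden handle, 200 mm, lying. Origin: centre of its underside.
- pliers: Bystander, loose: orange-handled pliers, 160 mm, lying. Origin: centre of its underside.
Mind the look-alikes: they are no part of the job. Several things look just like the cap: the one meant starts farthest to the robot's right.

How it is judged:
By the outcome, as a careful person would: the job done as asked, in the order asked, and still so for the second after the job is handed in, with the robot touching nothing.
It also fails if it takes over 59 s, if anything falls off the work surface, if the arm or the gripper's body presses on something with over 40 N, if the wrist force passes 120 N, or if a joint passes its speed limit or range.

## Working session

There is one attempt and no reset: what is moved stays moved. The work goes in short steps, Python scripts to look and compute and a tool call to move; the robot and the scene stay as the last step left them, time stands still between calls to the robot, and variables do not carry over. Pictures are saved under pics/ and viewed, at most 10 in all, crops included, and the job is handed in when it is done.

Besides the shell and the picture viewer there is one more tool, called after ">>>" as a command line: name --argument value ..., lists and objects as JSON in quotes. jog_arm: Moves the arm, as the interface text tells. Its arguments: {"type":"object","properties":{"motion":{"type":"array"},"force":{"type":"number"}},"required":["motion"]}

```bash
mkdir -p pics
cat > h.py <<'E'
import numpy as np, cv2
from scipy.spatial.transform import Rotation as R
from cell import *
def K(c):
    p=camera_params(c); f=192/np.tan(np.radians(p["vertical_fov"])/2)
    return f,p["cx"],p["cy"],np.array(p["T"])
def ray(c,px):
    f,cx,cy,T=K(c); d=T[:3,:3]@np.array([(px[0]-cx)/f,(px[1]-cy)/f,1]); return T[:3,3],d
def at_z(c,px,z):
    o,d=ray(c,px); return o+d*(z-o[2])/d[2]
def proj(c,P):
    f,cx,cy,T=K(c); q=(np.atleast_2d(P)-T[:3,3])@T[:3,:3]; return np.c_[q[:,0]/q[:,2]*f+cx,q[:,1]/q[:,2]*f+cy]
def save(n,im,s=1):
    cv2.imwrite(f"pics/{n}.png",cv2.resize(im[...,::-1],None,fx=s,fy=s,interpolation=cv2.INTER_CUBIC))
E
python3 - <<'E'
from h import *
a=get_image("scene");b=get_image("top")
save("scene",a,1.5);save("top",b,1.5)
for c in("scene","top"):
    p=camera_params(c);print(c,p["vertical_fov"],p["cx"],p["cy"],np.round(p["T"],3).tolist())
    for q in("cap","cap_handle","port","collector","drawer_pull","drawer"):
        for s in silhouettes(q,c)[:6]:print(q,np.round(s["p"],2),np.round(s["pixel"]),s["mask"].sum())
print(observe())
print(grasp_offset)
E
```

```text
scene 54.90750231335039 255.68833855138553 186.39411071182656 [[0.838, 0.295, -0.458, 1.075], [0.545, -0.47, 0.694, -0.939], [-0.01, -0.831, -0.555, 0.868], [0.0, 0.0, 0.0, 1.0]]
cap 0.91 [204. 260.] 565
cap 0.78 [174. 225.] 454
cap 0.6 [220. 225.] 464
cap_handle 0.78 [198. 258.] 571
cap_handle 0.76 [221. 224.] 414
cap_handle 0.73 [264. 198.] 663
cap_handle 0.63 [176. 221.] 464
cap_handle 0.6 [293. 167.] 369
port 0.77 [300. 185.] 543
collector 0.9 [308. 208.] 6017
drawer_pull 0.63 [266. 195.] 600
drawer 0.78 [267. 196.] 661
drawer 0.6 [258. 288.] 1287
top 47.909315679573005 257.81091544211364 182.67115784621495 [[0.0, -0.995, 0.102, 0.338], [-1.0, -0.001, -0.01, -0.016], [0.01, -0.102, -0.995, 1.737], [0.0, 0.0, 0.0, 1.0]]
cap 0.92 [292. 208.] 491
cap 0.85 [331. 197.] 479
cap 0.59 [313. 248.] 493
cap_handle 0.96 [314. 243.] 512
cap_handle 0.93 [291. 206.] 494
cap_handle 0.61 [332. 197.] 481
cap_handle 0.41 [392. 187.] 120
port 0.59 [243. 144.] 742
port 0.54 [392. 190.] 148
collector 0.78 [245. 145.] 5459
drawer_pull 0.68 [237. 184.] 949
drawer 0.77 [238. 181.] 818
drawer 0.37 [331. 198.] 470
{'clock': 0.7, 'joints': array([ 1.21344223,  0.43445511,  0.02499162,  1.57321384, -0.01158336,
        1.13398267, -0.07513052]), 'dq': array([ 0.00049673, -0.00157112,  0.00017985,  0.00058931,  0.0005123 ,
       -0.00050095, -0.00067299]), 'joint_efforts': array([-8.65024467e-04, -6.67524076e+01,  9.83098559e-01, -3.14774430e+01,
       -6.07417733e-02,  3.25979129e-02,  7.92971491e-05]), 'position': array([ 0.15748169, -0.60484894,  0.22676429]), 'ee_rot': array([ 3.11607308e+00,  3.98917059e-01, -7.21952201e-06]), 'force': array([0.24078884, 0.2897528 , 0.47138047]), 'ft_torque': array([ 2.94465629e-02, -9.11048588e-05,  5.46973712e-03]), 'gripper_force': 0.0, 'width': 0.9997833279138627}
0.0188
```

View pics/scene.png

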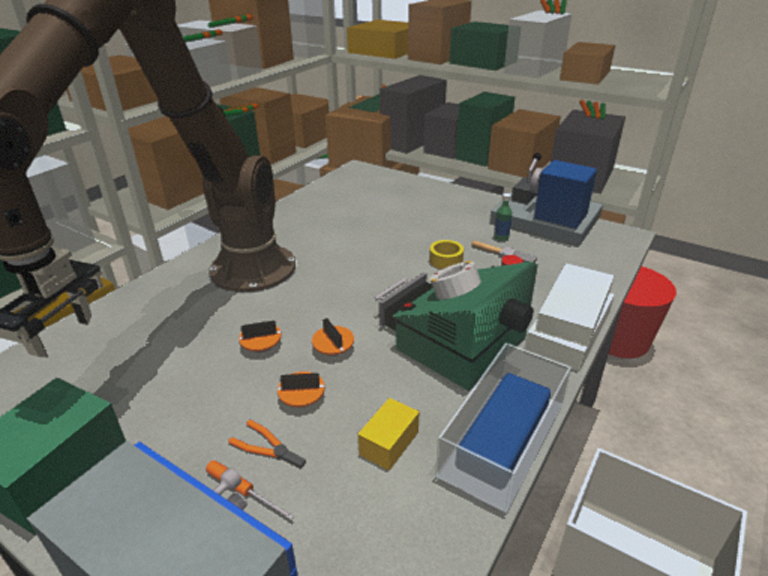

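View pics/top.png

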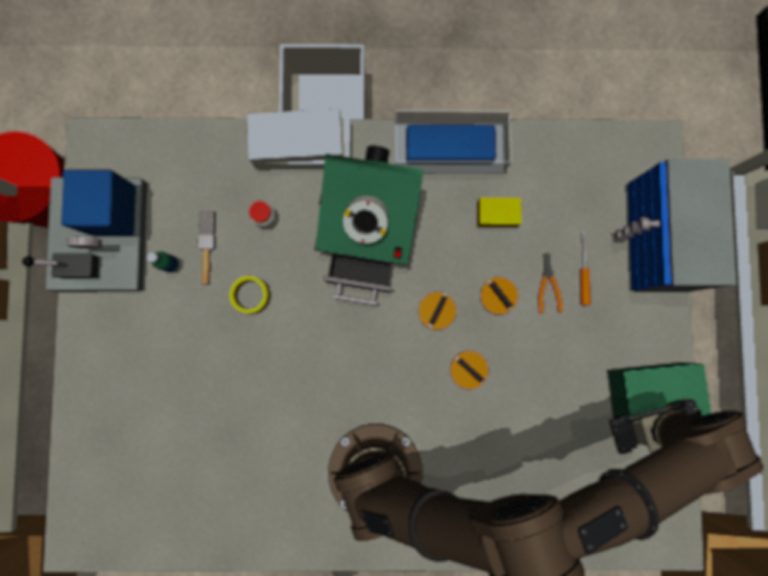

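```bash
cat >> h.py <<'E'
from scipy.optimize import minimize
def Rz(a): return R.from_euler('z',a).as_matrix()
def disc(r,z,n=40):
    t=np.linspace(0,2*np.pi,n); return np.c_[r*np.cos(t),r*np.sin(t),z+0*t]
def box(x0,x1,y0,y1,z0,z1): return np.array([[x,y,z] for x in(x0,x1) for y in(y0,y1) for z in(z0,z1)])
CAP=[np.r_[disc(.03,0),disc(.03,.024)],np.r_[disc(.05,.024),disc(.05,.032)],box(-.04,.04,-.007,.007,.032,.066)]
prof=[(-.11,0),(-.11,.095),(.089,.21),(.11,.21),(.11,0)]
COL=[np.array([[x,y,z] for x,z in prof for y in(-.12,.12)])]
Rp=np.c_[[np.cos(np.pi/6),0,.5],[0,1,0],[-.5,0,np.cos(np.pi/6)]]
PO=np.array([-.0375,0,.189])
COLLAR=np.r_[disc(.053,0),disc(.053,-.045)]@Rp.T+PO
def render(c,parts,p,S=4):
    m=np.zeros((384*S,512*S),np.uint8); T=Rz(p[2])
    for P in parts:
        h=cv2.convexHull(((proj(c,P@T.T+[p[0],p[1],0])+.5)*S).astype(np.float32))
        cv2.fillConvexPoly(m,np.round(h).astype(np.int32),255)
    return cv2.resize(m,(512,384),interpolation=cv2.INTER_AREA)/255.
def fit(obs,parts,p0,s=(.01,.01,.1)):
    def cost(p): return sum(np.abs(cv2.GaussianBlur(render(c,parts,p)-m,(0,0),1.5)).sum()/m.sum() for c,m in obs)
    p=np.array(p0,float)
    for k in(1,.3):
        sim=np.vstack([p]+[p+np.eye(3)[i]*s[i]*k for i in range(3)])
        p=minimize(cost,p,method='Nelder-Mead',options=dict(initial_simplex=sim,maxiter=120)).x
    return p,cost(p)
def near(q,c,px,r=15):
    L=[s for s in silhouettes(q,c) if np.hypot(*(np.array(s["pixel"])-px))<r]
    return L[0]["mask"] if L else None
E
python3 - <<'E'
from h import *
t=get_image("top");s=get_image("scene")
p0=at_z("top",(331,197),.03);print(p0)
for q in [(331,197),(291,207),(314,245)]: print(q,at_z("top",q,.03)[:2].round(3),proj("scene",at_z("top",q,.03)).round())
mt=near("cap","top",(331,197)); pxs=proj("scene",p0)[0]; ms=near("cap","scene",pxs)
print(mt is not None,ms is not None)
ob=[("top",mt)]+([("scene",ms)] if ms is not None else [])
for a in(-.9,.3):
    print("cap",*fit(ob,CAP,[p0[0],p0[1],a]))
print("captop",*fit(ob[:1],CAP,[p0[0],p0[1],-.9]))
c0=at_z("top",(245,145),.12)
ct=near("collector","top",(245,145),30);cs=near("collector","scene",(308,208),30)
for n,o in(("both",[("top",ct),("scene",cs)]),("top",[("top",ct)]),("scene",[("scene",cs)])):
    print(n,*fit(o,COL+[COLLAR],[c0[0],c0[1],-.15]))
pm=near("port","top",(243,145)); ys,xs=np.nonzero(pm);print("port px",xs.mean(),ys.mean(),np.c_[xs,ys].min(0),np.c_[xs,ys].max(0))
p=near("drawer_pull","top",(237,184));q=silhouettes("drawer_pull","top")[0]["mask"];ys,xs=np.nonzero(q);print(np.c_[xs,ys].min(0),np.c_[xs,ys].max(0))
crop=t[110:270,190:390].copy()
save("crop_top",crop,3.9)
print(camera_params("wrist")["T"],camera_params("wrist")["vertical_fov"])
E
```

```text
[ 0.45692147 -0.32246463  0.03      ]
(331, 197) [ 0.457 -0.322] [[201. 257.]]
(291, 207) [ 0.417 -0.163] [[222. 225.]]
(314, 245) [ 0.268 -0.253] [[173. 225.]]
True True
cap [ 0.45866581 -0.32793016 -0.79880988] 0.17598345579468955
cap [ 0.45950148 -0.32912351  0.41661553] 0.14183908414742652
captop [ 0.45946991 -0.3270208  -0.76295576] 0.026322449302300183
both [ 0.65689075  0.01702914 -0.15994019] 0.37713679955835816
top [ 0.66205209  0.01913836 -0.1456098 ] 0.22831860140737914
scene [ 0.65341047  0.01750061 -0.21683328] 0.1312072988416068Traceback (most recent call last):
  File "<stdin>", line 15, in <module>
    return _wrapfunc(a, 'nonzero')
    return _wrapit(obj, method, *args, **kwds)
    result = getattr(arr, method)(*args, **kwds)
ValueError: Calling nonzero on 0d arrays is not allowed. Use np.atleast_1d(scalar).nonzero() instead.
```

Run:
```python
from h import *
t=get_image("top");s=get_image("scene")
crop=t[110:270,190:390]; save("crop_top",crop,3.9)
for cam,im,c0 in(("top",t,(331,197)),("scene",s,(201,257))):
    x,y=c0; w=im[y-22:y+22,x-25:x+25].astype(int)
    hsv=cv2.cvtColor(w.astype(np.uint8),cv2.COLOR_RGB2HSV)
    dark=(w.max(2)<70); org=(hsv[...,0]<22)&(hsv[...,1]>150)&(w.max(2)>110)
    n,l,st,ce=cv2.connectedComponentsWithStats(dark.astype(np.uint8)); 
    k=1+np.argmax(st[1:,4]); ys,xs=np.nonzero(l==k); 
    d=np.c_[xs+x-25,ys+y-22].astype(float); P=np.array([at_z(cam,q,.066)[:2] for q in d])
    e=np.linalg.eigh(np.cov(P.T));v=e[1][:,1]
    print(cam,"bar px",d.mean(0),len(d),"world@.066",P.mean(0).round(4),"ang",np.degrees(np.arctan2(v[1],v[0])),np.sqrt(e[0]*12))
    ys,xs=np.nonzero(org); print("orange",len(xs),xs.min()+x-25,xs.max()+x-25,ys.min()+y-22,ys.max()+y-22)
p=silhouettes("port","top")
for q in p[:3]:
    ys,xs=np.nonzero(q["mask"]);print(q["p"],q["pixel"],xs.min(),xs.max(),ys.min(),ys.max(),len(xs))
```

```text
top bar px [333.18867925 196.16981132] 53 world@.066 [ 0.4577 -0.3245] ang -143.5031795145507 [0.01127627 0.07212578]
orange 350 321 344 185 208
scene bar px [199.45701357 253.85067873] 221 world@.066 [ 0.4704 -0.3423] ang -145.64737704541278 [0.03975727 0.07534536]
orange 318 185 225 235 270
0.79 [242.6, 145.3] 229 258 130 161 737
```

View pics/crop_top.png

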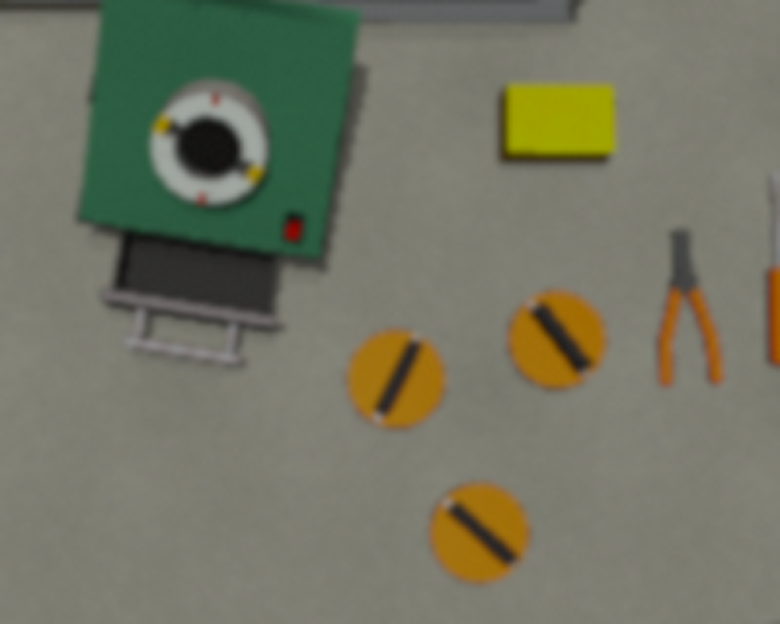

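The candidates in the top picture are (333,197), (291,207) and (313,246). The one meant is (333,197): it is farthest right (smallest y, at -0.327), and the enlarged crop shows it as an orange disc with its bar at about +36°. Its bar in the crop is at (557,340). The port is at about (243,148) with yellow marks at left and right, and the drawer is open towards the robot.

```bash
cat >> h.py <<'E'
def pose(): 
    s=observe(); return np.array(s["position"]),R.from_rotvec(s["ee_rot"]).as_matrix(),s
def down(az):
    y=np.array([np.cos(az),np.sin(az),0]);z=np.array([0,0,-1.]);return np.c_[np.cross(y,z),y,z]
def rel(p,Rt):
    P,Rc,s=pose(); d=Rc.T@(np.array(p)-P); w=R.from_matrix(Rc.T@Rt).as_rotvec()
    print("rel",d.round(4).tolist(),w.round(4).tolist(),"deg",np.degrees(np.linalg.norm(w)).round(1)); return d,w
def st():
    s=observe(); print("t",round(s["clock"],2),"q",s["joints"].round(3),"p",s["position"].round(4),"F",s["force"].round(1),"M",s["ft_torque"].round(2),"w",round(s["width"],3),"g",round(s["gripper_force"],1))
E
python3 - <<'E'
from h import *
P,Rc,s=pose();T=np.array(camera_params("wrist")["T"])
print("cam in tool",(Rc.T@(T[:3,3]-P)).round(3),(Rc.T@T[:3,:3]).round(3).tolist(),camera_params("wrist")["vertical_fov"])
rel([.459,-.327,.20],down(np.radians(-53.5)));st()
E
```

```text
cam in tool [ 0.067  0.    -0.158] [[0.0, -0.968, -0.251], [1.0, 0.0, 0.0], [-0.0, -0.251, 0.968]] 69.5951602723712
rel [0.3618, -0.1929, 0.0267] [0.0001, 0.0, -0.3823] deg 21.9
t 1.2 q [ 1.213  0.435  0.025  1.573 -0.012  1.134 -0.075] p [ 0.1575 -0.6049  0.2267] F [0.6 0.1 0.4] M [-0.03 -0.01  0.04] w 1.0 g 0.0
```

>>> jog_arm --motion '[[[0.36, -0.192, 0.027, 0, 0, -0.382, 0], [0.36, -0.192, 0.027, 0, 0, -0.382, 0], [0.36, -0.192, 0.027, 0, 0, -0.382, 0], [0.36, -0.192, 0.027, 0, 0, -0.382, 0], [0.36, -0.192, 0.027, 0, 0, -0.382, 0], [0.36, -0.192, 0.027, 0, 0, -0.382, 0], [0.36, -0.192, 0.027, 0, 0, -0.382, 0], [0.36, -0.192, 0.027, 0, 0, -0.382, 0], [0.36, -0.192, 0.027, 0, 0, -0.382, 0], [0.36, -0.192, 0.027, 0, 0, -0.382, 0]]]' --force 30

```text
clock: 2.03
position: [0.4598, -0.3255, 0.1998]
ee_rot: [-2.983, -0.986, -0.002]
force: [0.1, -0.7, 0.1]
width: 0.505
gripper_force: 0.0
```

```bash
cat >> h.py <<'E'
def bar(cam,im,c,r,z=.066,thr=60):
    x,y=np.round(c).astype(int); x0,y0=max(x-r,0),max(y-r,0); w=im[y0:y+r,x0:x+r]
    n,l,sx,ce=cv2.connectedComponentsWithStats((w.max(2)<thr).astype(np.uint8)); k=1+np.argmax(sx[1:,4])
    cs,_=cv2.findContours((l==k).astype(np.uint8),cv2.RETR_EXTERNAL,cv2.CHAIN_APPROX_NONE)
    (cx,cy),wh,a=cv2.minAreaRect(cs[0]); B=cv2.boxPoints(((cx,cy),wh,a))+[x0,y0]
    print("bar box px",B.round(1).tolist()); W=np.array([at_z(cam,b,z) for b in B]); return W
E
python3 - <<'E'
from h import *
st(); w=get_image("wrist"); save("w1",w,1.5)
print(proj("wrist",[[.459,-.327,.066],[.459,-.327,.032]]).round(1))
m=[(s["p"],s["pixel"],s["mask"]) for s in silhouettes("cap","wrist")]
for a,b,c in m: print(a,b,c.sum())
c=m[0][2]
print(*fit([("wrist",c.astype(float))],CAP,[.459,-.327,.637]))
W=bar("wrist",w,m[0][1],90); print(W.round(4).tolist(),W.mean(0))
E
```

```text
t 2.03 q [ 0.67   0.371 -0.198  1.749  0.082  1.029 -0.49 ] p [ 0.4598 -0.3255  0.1998] F [ 0.1 -0.7  0.1] M [-0.03 -0.05 -0.06] w 0.505 g 0.0
[[261.  191.1]
 [260.8 184. ]]
0.92 [262.3, 174.7] 5148
0.66 [126.1, 121.2] 6353
[ 0.46241458 -0.323357    0.5921196 ] 0.042215438540049464
bar box px [[334.0, 216.0], [351.0, 216.0], [351.0, 264.0], [334.0, 264.0]]
[[0.4825, -0.4125, 0.066], [0.4939, -0.4276, 0.066], [0.4494, -0.4674, 0.066], [0.4374, -0.4515, 0.066]] [ 0.46581865 -0.43975733  0.066     ]
```

View pics/w1.png

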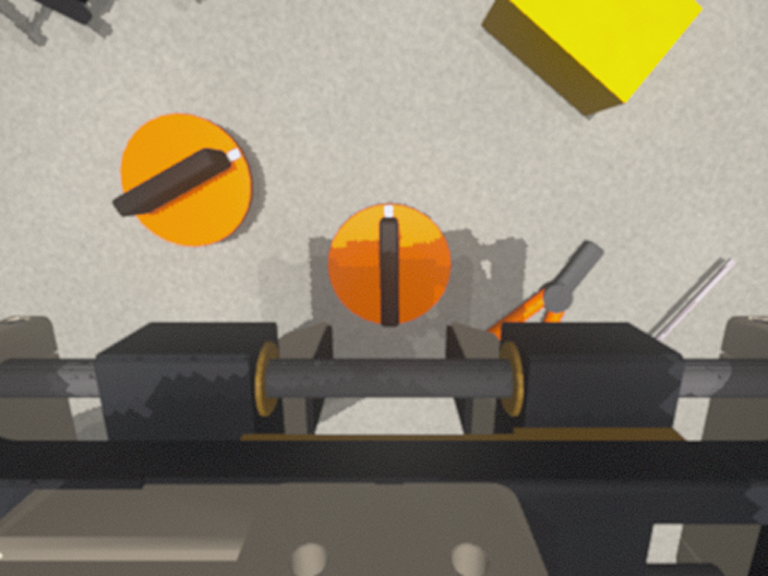

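Run:
```python
from h import *
for p in([.4624,-.3234],[.459,-.327]):
    q=proj("wrist",np.r_[disc(.05,.032),disc(.05,.024)]+[p[0],p[1],0])*1.5; print(q.min(0).round(),q.max(0).round())
p=[.4624,-.3234]
a=np.radians(36.6);u=np.array([np.cos(a),np.sin(a),0])
print(proj("wrist",[np.r_[p,.066]+u*.04,np.r_[p,.066]-u*.04,np.r_[p,.032]+u*.045])*1.5)
rel([.4624,-.3234,.037],down(np.radians(-53.4)))
```

```text
[327. 201.] [452. 324.]
[328. 208.] [452. 330.]
[[389.89511878 219.01992625]
 [388.98323613 326.97536848]
 [389.8440652  208.41413509]]
rel [-0.0015, 0.001, 0.1626] [-0.0007, -0.0037, 0.0075] deg 0.5
```

Run:
```python
from h import *
st();P,Rc,s=pose();print(Rc.round(3).tolist())
rel([.4618,-.324,.037],down(np.radians(-53.4)))
```

```text
t 2.13 q [ 0.667  0.372 -0.202  1.748  0.081  1.029 -0.488] p [ 0.4625 -0.3221  0.1996] F [ 0.8 -0.5  0.5] M [-0.01  0.03  0.01] w 0.499 g 0.0
[[0.798, 0.602, 0.003], [0.602, -0.798, 0.003], [0.004, -0.001, -1.0]]
rel [-0.0023, 0.0012, 0.1626] [-0.0007, -0.0037, 0.0075] deg 0.5
```

>>> jog_arm --motion '[[[0.002, 0, 0.035, 0, 0, 0, 0], [0.002, 0, 0.07, 0, 0, 0, 0], [0.002, 0, 0.1, 0, 0, 0, 0], [0.002, 0, 0.1, 0, 0, 0, 0], [0.002, 0, 0.1, 0, 0, 0, 0]]]'

```text
clock: 2.55
position: [0.458, -0.327, 0.0991]
ee_rot: [-2.982, -0.982, 0.003]
force: [-0.0, 0.1, -0.4]
width: 0.503
gripper_force: 0.0
```

Run:
```python
from h import *
st()
T=np.array(camera_params("wrist")["T"]); w=get_image("wrist"); T2=np.array(camera_params("wrist")["T"]); print((T2-T)[:3,3].round(5))
m=silhouettes("cap","wrist")[0]; print(m["p"],m["pixel"])
print(*fit([("wrist",m["mask"].astype(float))],CAP,[.459,-.327,.637]))
rel([.4593,-.327,.037],down(np.radians(-53.4)));st()
```

```text
t 2.55 q [ 0.66   0.485 -0.185  1.856  0.118  0.814 -0.52 ] p [ 0.458  -0.327   0.0991] F [-0.   0.1 -0.4] M [ 0.01 -0.03 -0.05] w 0.503 g 0.0
[ 0.00084 -0.00038  0.00169]
0.95 [261.2, 187.6]
[ 0.46172671 -0.32815745  0.65803111] 0.13961949728496204
rel [-0.0, -0.0014, 0.0645] [0.0022, -0.0008, -0.0026] deg 0.2
t 2.65 q [ 0.66   0.482 -0.185  1.853  0.118  0.814 -0.521] p [ 0.46   -0.328   0.1015] F [ 0.5 -0.4  0.2] M [-0.04 -0.    0.01] w 0.5 g 0.0
```

>>> jog_arm --motion '[[[0, -0.001, 0.035, 0, 0, 0, 0], [0, -0.001, 0.062, 0, 0, 0, 0], [0, -0.001, 0.063, 0, 0, 0, 0], [0, -0.001, 0.063, 0, 0, 0, 1], [0, -0.001, 0.063, 0, 0, 0, 1], [0, -0.001, 0.063, 0, 0, 0, 1], [0, -0.001, 0.063, 0, 0, 0, 1], [0, -0.001, 0.063, 0, 0, 0, 1]]]' --force 45

```text
clock: 3.32
position: [0.4593, -0.3269, 0.0381]
ee_rot: [2.982, 0.983, 0.002]
force: [-0.1, -0.6, 1.0]
width: 0.187
gripper_force: 0.0
```

Run:
```python
from h import *
st()
```

```text
t 3.32 q [ 0.646  0.568 -0.17   1.905  0.146  0.679 -0.546] p [ 0.4593 -0.3269  0.0381] F [-0.1 -0.6  1. ] M [ 0.01 -0.03  0.01] w 0.187 g 0.0
```

>>> jog_arm --motion '[[[0, 0, 0, 0, 0, 0, 1], [0, 0, 0, 0, 0, 0, 1], [0, 0, 0, 0, 0, 0, 1], [0, 0, -0.03, 0, 0, 0, 1], [0, 0, -0.07, 0, 0, 0, 1], [0, 0, -0.11, 0, 0, 0, 1], [0, 0, -0.15, 0, 0, 0, 1], [0, 0, -0.19, 0, 0, 0, 1], [0, 0, -0.23, 0, 0, 0, 1], [0, 0, -0.25, 0, 0, 0, 1]]]'

```text
clock: 4.15
position: [0.4596, -0.3268, 0.2921]
ee_rot: [2.979, 0.982, 0.006]
force: [1.8, -0.4, -1.9]
width: 0.149
gripper_force: 45.0
```

Run:
```python
from h import *
print(at_z("top",(243.4,148.2),.189))
rel([.52,-.06,.33],down(np.radians(-53.4)))
```

```text
[0.62300501 0.02153095 0.189     ]
rel [0.2073, -0.1784, -0.0384] [0.0055, -0.0022, -0.002] deg 0.4
```

>>> jog_arm --motion '[[[0.207, -0.178, -0.038, 0, 0, 0, 1], [0.207, -0.178, -0.038, 0, 0, 0, 1], [0.207, -0.178, -0.038, 0, 0, 0, 1], [0.207, -0.178, -0.038, 0, 0, 0, 1], [0.207, -0.178, -0.038, 0, 0, 0, 1], [0.207, -0.178, -0.038, 0, 0, 0, 1], [0.207, -0.178, -0.038, 0, 0, 0, 1], [0.207, -0.178, -0.038, 0, 0, 0, 1], [0.207, -0.178, -0.038, 0, 0, 0, 1], [0.207, -0.178, -0.038, 0, 0, 0, 1]]]'

```text
clock: 4.98
position: [0.5187, -0.061, 0.3244]
ee_rot: [2.984, 0.982, -0.002]
force: [-0.6, -0.7, -2.2]
width: 0.149
gripper_force: 45.0
```

Run:
```python
from h import *
st();w=get_image("wrist");st();w=get_image("wrist"); T=camera_params("wrist")["T"];st(); save("w2",w,1.5)
np.save("T2.npy",T)
for s in silhouettes("port","wrist"): print(s["p"],s["pixel"],s["mask"].sum())
print(proj("wrist",[[.623,.0215,.189]])*1.5)
```

```text
t 4.98 q [ 0.299  0.226 -0.352  1.642  0.081  1.289 -1.002] p [ 0.5187 -0.061   0.3244] F [-0.6 -0.7 -2.2] M [-0.13 -0.03 -0.08] w 0.149 g 45.0
t 5.03 q [ 0.299  0.226 -0.351  1.643  0.081  1.289 -1.002] p [ 0.5186 -0.0616  0.3244] F [-0.3 -0.5 -2.3] M [-0.05  0.    0.02] w 0.148 g 45.0
t 5.08 q [ 0.3    0.226 -0.351  1.642  0.081  1.289 -1.002] p [ 0.5187 -0.0618  0.3244] F [-0.1 -0.3 -1.4] M [-0.07 -0.04  0.02] w 0.146 g 45.0
0.69 [257.4, 44.8] 9403
[[379.85929238  70.63930886]]
```

View pics/w2.png

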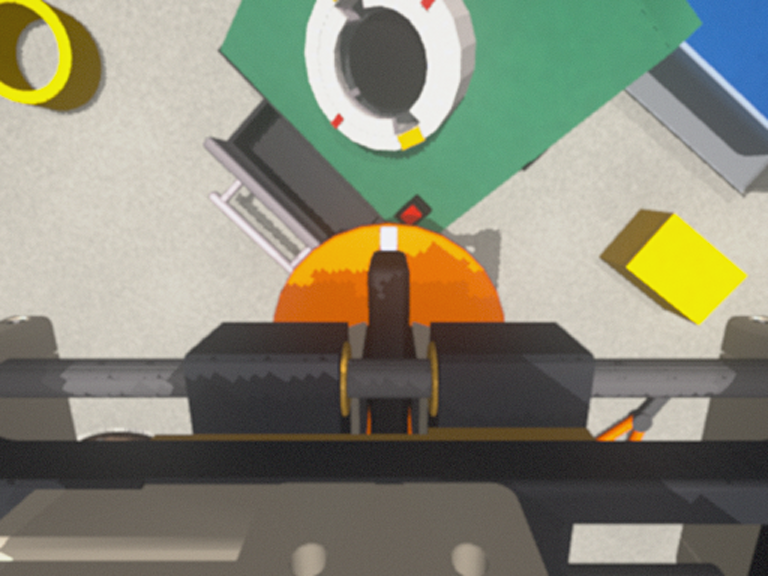

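```bash
cat >> h.py <<'E'
def green(im):
    h=cv2.cvtColor(im,cv2.COLOR_RGB2HSV); return ((h[...,0]>60)&(h[...,0]<95)&(h[...,1]>90)&(h[...,2]>35)).astype(np.uint8)
def big(m):
    n,l,s,c=cv2.connectedComponentsWithStats(m); return (l==1+np.argmax(s[1:,4])).astype(np.uint8)
def fillhull(m):
    c,_=cv2.findContours(m,cv2.RETR_EXTERNAL,cv2.CHAIN_APPROX_NONE); o=m*0; cv2.fillPoly(o,c,1); return o
E
python3 - <<'E'
from h import *
t=get_image("top");w=get_image("wrist")
p0=[.661,.016,-.147]
gt=fillhull(big(green(t)[:,:300]));gt=np.pad(gt,((0,0),(0,212))); print(gt.sum())
print("top green",*fit([("top",gt)],COL,p0))
pm=silhouettes("port","wrist")[0]["mask"].astype(np.uint8)
f=fit([("wrist",pm)],[COLLAR],p0,s=(.01,.01,.03)); print("wrist collar",*f)
def port(p): return (Rz(p[2])@PO)[:2]+p[:2]
print(port(f[0]))
pt=silhouettes("port","top")[0]["mask"].astype(np.uint8)
f2=fit([("top",pt)],[COLLAR],p0,s=(.01,.01,.03)); print("top collar",*f2,port(f2[0]))
# colour marks in wrist and top -> rim plane bearings
def marks(cam,im,p,name,z=.189):
    T=Rz(p[2]);o=T@PO+[p[0],p[1],0];Rw=T@Rp
    h=cv2.cvtColor(im,cv2.COLOR_RGB2HSV);sat=(h[...,1]>150)&(h[...,2]>120)
    for nm,mk in(("yel",sat&(h[...,0]>20)&(h[...,0]<36)),("red",sat&((h[...,0]<6)|(h[...,0]>174)))):
        n,l,s,c=cv2.connectedComponentsWithStats(mk.astype(np.uint8))
        for k in range(1,n):
            O,d=ray(cam,c[k]); X=O+d*((o-O)@Rw[:,2])/(d@Rw[:,2]); L=Rw.T@(X-o)
            if np.hypot(*L[:2])<.06: print(name,nm,c[k].round(1),s[k,4],"port xy mm",(L*1e3).round(1)[:2],"ang",np.degrees(np.arctan2(L[1],L[0])).round(1))
p=f[0].copy();p[2]=-.147; p[:2]=port(f[0])-(Rz(p[2])@PO)[:2]
marks("wrist",w,p,"wrist"); marks("top",t,p,"top")
st()
E
```

```text
2396
top green [ 0.66625436  0.01818748 -0.19834674] 0.8171170365286501
wrist collar [ 0.72766667  0.106      -0.467     ] 1.0
[0.69418206 0.12288286]
top collar [ 0.66360922  0.01958704 -0.14529476] 0.30335053355068564 [0.62650435 0.02501645]
t 5.33 q [ 0.299  0.226 -0.352  1.642  0.081  1.289 -1.003] p [ 0.519  -0.0609  0.3246] F [ 0.1  1.  -2. ] M [-0.04 -0.11 -0.03] w 0.146 g 45.0
```

```bash
cat > f.py <<'E'
from h import *
from scipy.optimize import least_squares
def cp(u,v): return ((u+.5)/3.9-.5+190,(v+.5)/3.9-.5+110)
def wp(u,v): return ((u+.5)/1.5-.5,(v+.5)/1.5-.5)
obs=[("wrist",wp(337,121),'r',180),("wrist",wp(411,138),'y',250),("wrist",wp(428,2),'r',0),
("top",cp(162,126),'y',70),("top",cp(254,174),'y',250),("top",cp(216,99),'r',0),("top",cp(201,198),'r',180)]
def X(p,k,a):
    a=np.radians(a);r=p[3] if k=='r' else p[4]
    return Rz(p[2])@(Rp@np.array([r*np.cos(a),r*np.sin(a),0])+PO)+[p[0],p[1],0]
def go(O,wc=[1,1]):
    f=lambda p:np.concatenate([(proj(c,X(p,k,a))[0]-px)*(2.2 if c=="top" else 1) for c,px,k,a in O])
    s=least_squares(f,[.661,.016,-.147,.045,.045],x_scale=[.01,.01,.1,.01,.01]); p=s.x
    print(p.round(4),"port",((Rz(p[2])@PO)[:2]+p[:2]).round(4),"yaw",np.degrees(p[2]).round(2)); print(s.fun.reshape(-1,2).round(1).tolist()); return p
p=go(obs);go(obs[3:]);go(obs[:3]) 
print("corner",proj("wrist",Rz(p[2])@[-.11,.12,.095]+[p[0],p[1],0])*1.5)
E
python3 f.py
```

```text
[ 0.6608  0.0182 -0.1585  0.0481  0.0479] port [0.6237 0.0241] yaw -9.08
[[0.9, 0.6], [-0.4, 0.5], [0.9, -0.1], [-0.4, -0.3], [-1.0, -0.2], [-1.3, 1.0], [-0.3, -0.3]]
[ 0.6608  0.0168 -0.1623  0.0494  0.0483] port [0.6238 0.0228] yaw -9.3
[[0.2, -0.5], [-0.1, -0.0], [-0.4, 0.2], [0.2, 0.3]]
[ 0.6608  0.0189 -0.1559  0.0478  0.0481] port [0.6238 0.0247] yaw -8.93
[[0.7, 0.1], [-0.7, 0.3], [-0.0, -0.3]]
corner [[219.79935519  51.51080793]]
```

```bash
cat >> h.py <<'E'
COLP=np.array([.6608,.0180,-.1585])
def portT():
    T=Rz(COLP[2]); return T@PO+[COLP[0],COLP[1],0],T@Rp
def target(zcap,ang,tcpz=.038,dx=0):
    """tool pose so that the cap's origin is at port z=zcap, cap x at ang deg from port x; tool y = cap x - 90"""
    o,Rw=portT(); a=np.radians(ang)
    cx=np.array([np.cos(a),np.sin(a),0]); ty=np.array([np.sin(a),-np.cos(a),0])
    Rt=Rw@np.c_[np.cross(ty,[0,0,-1]),ty,[0,0,-1]]
    return o+Rw@np.array([0,0,zcap+tcpz])-Rt[:,0]*dx, Rt
def rep(tcpz=.038,dx=0):
    P,Rc,s=pose();o,Rw=portT(); L=Rw.T@(P+Rc[:,0]*dx-o); d=Rw.T@Rc
    print("port frame: cap xy mm",(L[:2]*1e3).round(1),"cap z mm",((L[2]-tcpz)*1e3).round(1),"cap ang",np.degrees(np.arctan2(d[0,1],-d[1,1])).round(1),"tilt",np.degrees(np.arccos(-d[2,2])).round(2),"F port",(Rw.T@s["force"]).round(1))
E
python3 - <<'E'
from h import *
P,Rc,s=pose()
for dx in(-.002,0,.002):
    D=(disc(.05,.032,200)*[1,-1,-1]+[dx,0,.038]) # cap->tool: x same, y,z flipped
    q=proj("wrist",D@Rc.T+P)*1.5; print(dx,q.min(0).round(1),q.max(0).round(1), proj("wrist",(Rc@[dx+.045,0,.006])+P)*1.5)
for z in(.10,): 
    p,Rt=target(z,70);print(p);rel(p,Rt)
rep();st()
E
```

```text
-0.002 [269.8 226.6] [505.4 446.7] [[387.57255928 239.22236949]]
0 [269.5 221.5] [505.7 442.9] [[387.57032506 234.20715902]]
0.002 [269.2 216.4] [506.1 439. ] [[387.56807714 229.16119923]]
[0.55563496 0.03480966 0.30851151]
rel [0.0863, -0.0552, 0.0161] [-0.4463, 0.2818, -0.4178] deg 38.6
port frame: cap xy mm [ -10.2 -100.3] cap z mm 124.5 cap ang 41.4 tilt 30.02 F port [-1.1  1.  -1.7]
t 5.33 q [ 0.299  0.226 -0.352  1.642  0.081  1.289 -1.003] p [ 0.519  -0.0609  0.3246] F [ 0.1  1.  -2. ] M [-0.04 -0.11 -0.03] w 0.146 g 45.0
```

>>> jog_arm --motion '[[[0.086, -0.055, 0.016, -0.446, 0.282, -0.418, 1], [0.086, -0.055, 0.016, -0.446, 0.282, -0.418, 1], [0.086, -0.055, 0.016, -0.446, 0.282, -0.418, 1], [0.086, -0.055, 0.016, -0.446, 0.282, -0.418, 1], [0.086, -0.055, 0.016, -0.446, 0.282, -0.418, 1], [0.086, -0.055, 0.016, -0.446, 0.282, -0.418, 1], [0.086, -0.055, 0.016, -0.446, 0.282, -0.418, 1], [0.086, -0.055, 0.016, -0.446, 0.282, -0.418, 1], [0.086, -0.055, 0.016, -0.446, 0.282, -0.418, 1]]]'

```text
clock: 6.08
position: [0.5563, 0.0349, 0.3093]
ee_rot: [2.374, 1.394, 0.569]
force: [-0.4, 0.1, -0.9]
width: 0.15
gripper_force: 45.0
```

Run:
```python
from h import *
get_image("wrist");rep();st();rel(*target(.015,70))
```

```text
port frame: cap xy mm [1.1 0.3] cap z mm 100.2 cap ang 69.9 tilt 0.06 F port [-0.5  0.8 -2.1]
t 6.13 q [ 0.149  0.026 -0.46   2.032  0.4    0.648 -1.084] p [0.5565 0.035  0.3093] F [ 0.7  0.7 -2.1] M [ 0.08  0.71 -0.  ] w 0.15 g 45.0
rel [-0.0007, -0.0009, 0.0852] [-0.0006, -0.0008, -0.0012] deg 0.1
```

>>> jog_arm --motion '[[[-0.001, -0.001, 0.04, 0, 0, 0, 1], [-0.001, -0.001, 0.07, 0, 0, 0, 1], [-0.001, -0.001, 0.085, 0, 0, 0, 1], [-0.001, -0.001, 0.085, 0, 0, 0, 1], [-0.001, -0.001, 0.085, 0, 0, 0, 1]]]'

```text
clock: 6.55
position: [0.5968, 0.0281, 0.2338]
ee_rot: [2.374, 1.397, 0.567]
force: [0.0, 0.4, -1.7]
width: 0.154
gripper_force: 45.0
```

Run:
```python
from h import *
a=get_image("wrist");b=get_image("scene")
c=np.hstack([cv2.resize(a,(400,300)),cv2.resize(b[110:230,220:380],(400,300),interpolation=cv2.INTER_CUBIC)])
save("ins",c);rep();st()
```

```text
port frame: cap xy mm [-0.2  0.4] cap z mm 16.0 cap ang 70.0 tilt 0.12 F port [-0.8  0.4 -2. ]
t 6.65 q [ 0.106  0.177 -0.42   2.075  0.633  0.503 -1.296] p [0.597  0.0286 0.2357] F [ 0.3  0.4 -2.1] M [ 0.08  0.74 -0.04] w 0.144 g 45.0
```

View pics/ins.png

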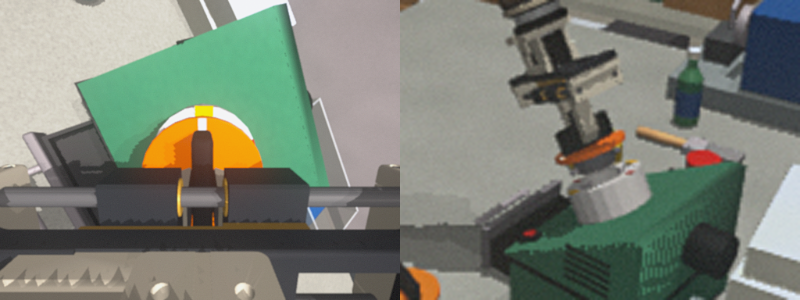

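The left half of the picture shows the cap's white mark (204,125) lined up with the yellow notch mark (204,112). The right half shows the cap level over the collar at (600,160).

>>> jog_arm --motion '[[[0, 0, 0.008, 0, 0, 0, 1], [0, 0, 0.014, 0, 0, 0, 1], [0, 0, 0.018, 0, 0, 0, 1], [0, 0, 0.022, 0, 0, 0, 1], [0, 0, 0.022, 0, 0, 0, 1]]]'

```text
clock: 7.07
position: [0.6072, 0.0263, 0.2146]
ee_rot: [2.372, 1.397, 0.568]
force: [-0.8, -0.3, -2.1]
width: 0.146
gripper_force: 45.0
```

Run:
```python
from h import *
rep();st()
```

```text
port frame: cap xy mm [-1.6 -0.3] cap z mm -7.4 cap ang 70.1 tilt 0.06 F port [-1.7 -0.4 -1.5]
t 7.07 q [ 0.083  0.219 -0.391  2.083  0.703  0.468 -1.359] p [0.6072 0.0263 0.2146] F [-0.8 -0.3 -2.1] M [ 0.17  0.74 -0.01] w 0.146 g 45.0
```

>>> jog_arm --motion '[[[0.001, 0, 0.005, 0, 0, 0, 1], [0.001, 0, 0.009, 0, 0, 0, 1], [0.001, 0, 0.0115, 0, 0, 0, 1], [0.001, 0, 0.0115, 0, 0, 0, 1], [0.001, 0, 0.0115, 0, 0, 0, 1]]]'

```text
clock: 7.48
position: [0.6133, 0.0265, 0.2055]
ee_rot: [2.372, 1.397, 0.569]
force: [-0.8, 1.1, -1.9]
width: 0.148
gripper_force: 45.0
```

Run:
```python
from h import *
rep();st();rel(*target(-.021,35))
```

```text
port frame: cap xy mm [-1.   0.9] cap z mm -18.4 cap ang 70.1 tilt 0.06 F port [-1.8  0.9 -1.2]
t 7.48 q [ 0.068  0.24  -0.375  2.083  0.737  0.452 -1.392] p [0.6133 0.0265 0.2055] F [-0.8  1.1 -1.9] M [0.13 0.76 0.01] w 0.148 g 45.0
rel [-0.0005, 0.0013, 0.0026] [-0.0008, -0.0007, 0.6121] deg 35.1
```

>>> jog_arm --motion '[[[0, 0, 0.001, 0, 0, 0.08, 1], [0, 0, 0.001, 0, 0, 0.16, 1], [0, 0, 0.001, 0, 0, 0.24, 1], [0, 0, 0.0015, 0, 0, 0.32, 1], [0, 0, 0.002, 0, 0, 0.4, 1], [0, 0, 0.0025, 0, 0, 0.48, 1], [0, 0, 0.003, 0, 0, 0.56, 1], [0, 0, 0.003, 0, 0, 0.6, 1], [0, 0, 0.003, 0, 0, 0.6, 1]]]' --force 60

```text
clock: 8.23
position: [0.6152, 0.0264, 0.2036]
ee_rot: [2.782, 0.655, 0.711]
force: [-0.3, 0.2, -0.6]
width: 0.149
gripper_force: 60.0
```

Run:
```python
from h import *
rep();st();rel(*target(-.023,0))
```

```text
port frame: cap xy mm [-0.4  1. ] cap z mm -20.9 cap ang 35.6 tilt 0.1 F port [-0.6  0.2 -0.4]
t 8.23 q [-0.034  0.233 -0.253  2.091  0.689  0.424 -1.952] p [0.6152 0.0264 0.2036] F [-0.3  0.2 -0.6] M [0.03 0.62 0.04] w 0.149 g 60.0
rel [-0.0003, 0.0011, 0.0021] [-0.001, -0.0015, 0.6209] deg 35.6
```

>>> jog_arm --motion '[[[0, 0, 0.0005, 0, 0, 0.08, 1], [0, 0, 0.001, 0, 0, 0.16, 1], [0, 0, 0.0015, 0, 0, 0.24, 1], [0, 0, 0.002, 0, 0, 0.32, 1], [0, 0, 0.0025, 0, 0, 0.4, 1], [0, 0, 0.0025, 0, 0, 0.48, 1], [0, 0, 0.0025, 0, 0, 0.54, 1], [0, 0, 0.0025, 0, 0, 0.6, 1], [0, 0, 0.0025, 0, 0, 0.6, 1]]]'

```text
clock: 8.98
position: [0.6162, 0.0261, 0.2012]
ee_rot: [2.984, -0.204, 0.799]
force: [-0.4, -0.1, -0.7]
width: 0.147
gripper_force: 60.0
```

Run:
```python
from h import *
rep();st();rel(*target(-.023,0))
```

```text
port frame: cap xy mm [-0.7  1. ] cap z mm -23.6 cap ang 1.2 tilt 0.07 F port [-0.7 -0.1 -0.4]
t 8.98 q [-0.14   0.228 -0.127  2.099  0.632  0.398 -2.501] p [0.6162 0.0261 0.2012] F [-0.4 -0.1 -0.7] M [ 0.12  0.77 -0.07] w 0.147 g 60.0
rel [0.0007, 0.001, -0.0006] [-0.0012, -0.0006, 0.0216] deg 1.2
```

>>> jog_arm --motion '[[[0, 0, 0, 0, 0, 0.03, 1], [0, 0, 0, 0, 0, 0.06, 1], [0, 0, 0, 0, 0, 0.09, 1], [0, 0, 0, 0, 0, 0.09, 1]]]'

```text
clock: 9.32
position: [0.6161, 0.0261, 0.2011]
ee_rot: [2.993, -0.333, 0.807]
force: [-0.8, -0.8, 0.0]
width: 0.152
gripper_force: 61.4
```

Run:
```python
from h import *
rep();st()
```

```text
port frame: cap xy mm [-0.8  0.9] cap z mm -23.6 cap ang -3.6 tilt 0.06 F port [-0.6 -0.9  0.3]
t 9.32 q [-0.156  0.227 -0.109  2.101  0.624  0.395 -2.578] p [0.6161 0.0261 0.2011] F [-0.8 -0.8  0. ] M [-0.78  0.87  0.88] w 0.152 g 61.4
```

>>> jog_arm --motion '[[[0, 0, 0, 0, 0, 0.09, 0], [0, 0, 0, 0, 0, 0.09, 0], [0, 0, 0, 0, 0, 0.08, 0], [0, 0, 0, 0, 0, 0.08, 0], [0, 0, -0.02, 0, 0, 0, 0], [0, 0, -0.05, 0, 0, 0, 0], [0, 0, -0.08, 0, 0, 0, 0], [0, 0, -0.12, 0, 0, 0, 0], [0, 0, -0.12, 0, 0, 0, 0]]]'

```text
clock: 10.07
position: [0.557, 0.0371, 0.3117]
ee_rot: [2.993, -0.333, 0.82]
force: [1.0, 0.5, 0.8]
width: 0.5
gripper_force: 0.0
```

Run:
```python
from h import *
st();get_image("wrist");a=get_image("wrist");b=get_image("top")
c=np.hstack([cv2.resize(a,(400,300)),cv2.resize(b[110:218,185:329],(400,300),interpolation=cv2.INTER_CUBIC)])
save("done",c)
o,Rw=portT()
print("wrist px(x.781) bar ends, red marks:",(proj("wrist",[o+Rw@np.array([x,0,.043]) for x in(.04,-.04)]+[o+Rw@np.array([x,0,0]) for x in(.048,-.048)])*.78125).round(1).tolist())
for s in silhouettes("drawer_pull","top")[:3]:
    print(s["p"],s["pixel"],at_z("top",s["pixel"],.058).round(4))
T=Rz(COLP[2])
for d in(0,.06,.08,.1): print(d,(proj("top",T@[-.158-d,0,.058]+[COLP[0],COLP[1],0])[0]-[185,110])*2.7778)
```

```text
t 10.07 q [-0.108  0.003 -0.205  2.051  0.39   0.64  -2.368] p [0.557  0.0371 0.3117] F [1.  0.5 0.8] M [0.07 0.45 0.02] w 0.5 g 0.0
wrist px(x.781) bar ends, red marks: [[200.2, 116.5], [204.5, 181.0], [200.1, 107.1], [204.6, 174.4]]
0.59 [250.0, 190.0] [ 0.482  -0.0016  0.058 ]
0 [148.85968191 206.05212674]
0.06 [141.88973453 248.16624231]
0.08 [139.55505508 262.27294281]
0.1 [137.21465902 276.41418446]
```

View pics/done.png

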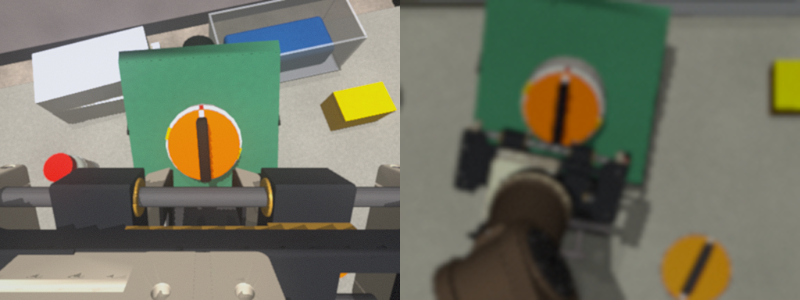

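The picture shows the cap's white mark (201,113) directly under the red mark (201,106), with the bar straight up and down the slope. So it is at the stop, and it has been released. Next is the drawer.

Run:
```python
from h import *
b=at_z("top",(185.5/3.9-.5+190,352/3.9-.5+110),.058);T=Rz(COLP[2]);L=T.T@(b-[COLP[0],COLP[1],0]);print(b.round(4),"col frame",L.round(4),"out",-.158-L[0])
az=np.radians(-90)+COLP[2]
p=T@[L[0]-.055,0,0]+[COLP[0],COLP[1],.2];print(p);rel(p,down(az))
```

```text
[0.4439 0.0486 0.058 ] col frame [-0.219 -0.004  0.058] out 0.0609958451687134
[0.39023865 0.06124673 0.2       ]
rel [-0.1975, 0.0134, 0.006] [-0.0177, -0.5229, -0.0644] deg 30.2
```

>>> jog_arm --motion '[[[-0.04, 0.003, -0.01, 0, 0, 0, 0], [-0.08, 0.005, -0.01, -0.003, -0.1, -0.01, 1], [-0.12, 0.008, 0, -0.006, -0.2, -0.03, 1], [-0.16, 0.013, 0.006, -0.012, -0.32, -0.045, 1], [-0.197, 0.013, 0.006, -0.018, -0.44, -0.064, 1], [-0.197, 0.013, 0.006, -0.018, -0.523, -0.064, 1], [-0.197, 0.013, 0.006, -0.018, -0.523, -0.064, 1], [-0.197, 0.013, 0.006, -0.018, -0.523, -0.064, 1]]]' --force 20

```text
clock: 10.93
position: [0.392, 0.0616, 0.1997]
ee_rot: [3.131, -0.252, 0.001]
force: [-0.4, -0.2, -0.2]
width: 0.04
gripper_force: 0.0
```

Run:
```python
from h import *
get_image("top");st()
for s in silhouettes("drawer_pull","top")[:3]: print(s["p"],s["pixel"],at_z("top",s["pixel"],.058).round(4))
T=Rz(COLP[2]);p=T@[-.219-.055,0,0]+[COLP[0],COLP[1],.042];rel(p,down(np.radians(-90)+COLP[2]))
```

```text
t 10.98 q [-0.118  0.102 -0.188  2.113  0.025  0.927 -2.051] p [0.3915 0.0617 0.2001] F [ 0.2 -0.1 -0.1] M [ 0.    0.04 -0.03] w 0.021 g 0.0
0.69 [243.6, 176.8] [0.5338 0.0235 0.058 ]
rel [-0.0011, 0.0008, 0.1584] [-0.0002, -0.0023, -0.0013] deg 0.1
```

>>> jog_arm --motion '[[[-0.001, 0.001, 0.04, 0, 0, 0, 1], [-0.001, 0.001, 0.08, 0, 0, 0, 1], [-0.001, 0.001, 0.12, 0, 0, 0, 1], [-0.001, 0.001, 0.15, 0, 0, 0, 1], [-0.001, 0.001, 0.158, 0, 0, 0, 1], [-0.001, 0.001, 0.158, 0, 0, 0, 1], [-0.001, 0.001, 0.158, 0, 0, 0, 1]]]'

```text
clock: 11.62
position: [0.3903, 0.0617, 0.0438]
ee_rot: [-3.131, 0.25, -0.003]
force: [0.6, 0.7, 0.2]
width: 0.004
gripper_force: 0.0
```

```bash
cat >> h.py <<'E'
def drw():
    P,Rc,s=pose();T=Rz(COLP[2]);L=T.T@(P-[COLP[0],COLP[1],0]);print("tcp in collector mm",(L*1e3).round(1),"F",(T.T@s["force"]).round(1));st()
E
python3 -c "
from h import *
drw()"
```

```text
tcp in collector mm [-274.     0.5   43.8] F [0.4 0.8 0.2]
t 11.62 q [-0.161  0.364 -0.161  2.298  0.122  0.485 -2.149] p [0.3903 0.0617 0.0438] F [0.6 0.7 0.2] M [-0.01 -0.02 -0.02] w 0.004 g 0.0
```

>>> jog_arm --motion '[[[0.015, 0, 0, 0, 0, 0, 1], [0.03, 0, 0, 0, 0, 0, 1], [0.04, 0, 0, 0, 0, 0, 1], [0.048, 0, 0, 0, 0, 0, 1], [0.055, 0, 0, 0, 0, 0, 1], [0.062, 0, 0, 0, 0, 0, 1], [0.069, 0, 0, 0, 0, 0, 1], [0.076, 0, 0, 0, 0, 0, 1], [0.082, 0, 0, 0, 0, 0, 1], [0.082, 0, 0, 0, 0, 0, 1]]]'

```text
clock: 12.45
position: [0.4726, 0.0482, 0.043]
ee_rot: [-3.13, 0.251, -0.003]
force: [0.5, 0.7, -0.1]
width: 0.005
gripper_force: 0.0
```

```bash
python3 -c "
from h import *
drw()"
```

```text
tcp in collector mm [-1.906e+02  1.000e-01  4.300e+01] F [ 0.4  0.8 -0.1]
t 12.45 q [-0.098  0.455 -0.151  2.117  0.121  0.575 -2.065] p [0.4726 0.0482 0.043 ] F [ 0.5  0.7 -0.1] M [ 0.02 -0.03 -0.03] w 0.005 g 0.0
```

>>> jog_arm --motion '[[[0.003, 0, 0, 0, 0, 0, 1], [0.006, 0, 0, 0, 0, 0, 1], [0.009, 0, 0, 0, 0, 0, 1], [0.012, 0, 0, 0, 0, 0, 1], [0.014, 0, 0, 0, 0, 0, 1], [0.014, 0, 0, 0, 0, 0, 1]]]'

```text
clock: 12.95
position: [0.4828, 0.0463, 0.0424]
ee_rot: [-3.131, 0.249, 0.005]
force: [-3.2, 0.5, -1.1]
width: 0.006
gripper_force: 1.6
```

Run:
```python
from h import *
drw();b=get_image("top");a=get_image("wrist")
save("drw",np.hstack([cv2.resize(a,(400,300)),cv2.resize(b[110:218,185:329],(400,300),interpolation=cv2.INTER_CUBIC)]))
T=Rz(COLP[2])
for d in(0,.01,.06): print(d,(proj("wrist",[T@[-.158-d,y,.058]+[COLP[0],COLP[1],0] for y in(-.055,.055)])*.78125).round(1).tolist())
```

```text
tcp in collector mm [-1.802e+02 -1.000e-01  4.240e+01] F [-3.2  0.  -1.1]
t 12.95 q [-0.09   0.47  -0.151  2.09   0.12   0.593 -2.054] p [0.4828 0.0463 0.0424] F [-3.2  0.5 -1.1] M [ 0.18  0.74 -0.03] w 0.006 g 1.6
0 [[280.7, 160.5], [122.1, 160.6]]
0.01 [[279.4, 174.0], [123.4, 174.1]]
0.06 [[273.5, 235.4], [129.5, 235.5]]
```

View pics/drw.png

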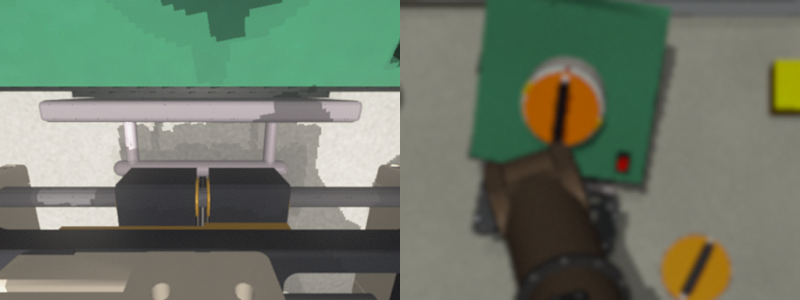

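The picture shows the pull bar at row 168, about 6 mm short of home, with a gap still visible behind the panel (row 90). I'll push on over the catch.

>>> jog_arm --motion '[[[0.002, 0, 0, 0, 0, 0, 1], [0.004, 0, 0, 0, 0, 0, 1], [0.006, 0, 0, 0, 0, 0, 1], [0.008, 0, 0, 0, 0, 0, 1], [0.01, 0, 0, 0, 0, 0, 1], [0.01, 0, 0, 0, 0, 0, 1]]]'

```text
clock: 13.55
position: [0.4893, 0.0452, 0.0422]
ee_rot: [3.131, -0.248, -0.014]
force: [-20.9, 4.6, 14.9]
width: 0.008
gripper_force: 10.5
```

```bash
python3 -c "
from h import *
drw()"
```

```text
tcp in collector mm [-173.6   -0.2   42.2] F [-21.4   1.2  14.9]
t 13.55 q [-0.084  0.48  -0.151  2.069  0.118  0.609 -2.045] p [0.4893 0.0452 0.0422] F [-20.9   4.6  14.9] M [ 0.94  4.23 -0.03] w 0.008 g 10.5
```

>>> jog_arm --motion '[[[-0.01, 0, 0, 0, 0, 0, 1], [-0.03, 0, 0, 0, 0, 0, 1], [-0.06, 0, 0, 0, 0, 0, 1], [-0.08, 0, -0.03, 0, 0, 0, 1], [-0.08, 0, -0.07, 0, 0, 0, 1], [-0.08, 0, -0.11, 0, 0, 0, 1], [-0.08, 0, -0.15, 0, 0, 0, 1], [-0.08, 0, -0.18, 0, 0, 0, 1], [-0.08, 0, -0.18, 0, 0, 0, 1], [-0.08, 0, -0.18, 0, 0, 0, 1]]]'

```text
clock: 14.38
position: [0.4179, 0.0573, 0.2252]
ee_rot: [-3.129, 0.252, -0.012]
force: [-0.5, 0.3, -0.5]
width: 0.006
gripper_force: 0.0
```

Run:
```python
from h import *
st();get_image("wrist");a=get_image("wrist");b=get_image("scene")
save("fin",np.hstack([cv2.resize(a,(400,300)),cv2.resize(b[110:260,180:380],(400,300),interpolation=cv2.INTER_CUBIC)]))
T=Rz(COLP[2])
for d in(0,.01): print(d,(proj("wrist",[T@[-.158-d,y,.058]+[COLP[0],COLP[1],0] for y in(-.055,.055)])*.78125).round(1).tolist())
```

```text
t 14.38 q [-0.087  0.112 -0.192  2.029  0.026  0.994 -2.023] p [0.4179 0.0573 0.2252] F [-0.5  0.3 -0.5] M [0.03 0.07 0.02] w 0.006 g 0.0
0 [[240.4, 75.2], [162.9, 75.3]]
0.01 [[240.1, 82.6], [163.2, 82.7]]
```

View pics/fin.png

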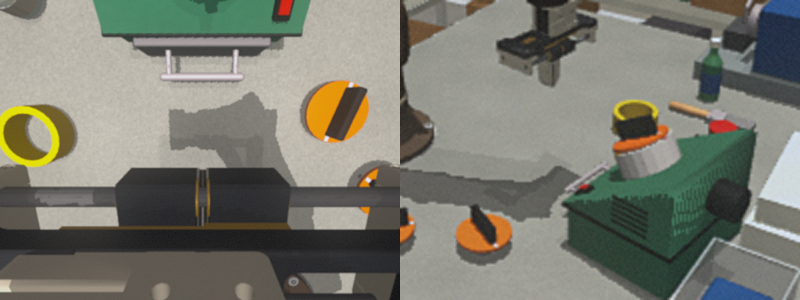

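The drawer is closed: its bar is at row 77, and home is predicted at row 75. The cap is seated on the collar and the arm is clear of everything.

```bash
python3 -c "
from cell import *
print(sign_off())"
```

```text
the job is handed in; nothing more can be done
None
```

The cap is in the port, turned clockwise to its stop and released; the drawer was then pushed to its hard stop, and I handed the job in at about 14.5 s, touching nothing else on the bench.

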